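# Ruler out of the desk box

## Robot

A 7-joint arm with a two-finger parallel gripper is mounted at the origin on the work surface. World frame = base frame: x ahead of the robot, y to its left, z up, the work surface at z = 0. Lengths are in mm, angles in rad, forces in N, time in s.
With the tool pointing down it reaches from about 400 to 875 mm from the base axis. Payload 4.4 kg.
Tool frame: the origin (TCP) lies midway between the tips of the shut fingers; the grasp point (between the pads) lies ctrl.grip_depth behind it (ctrl.grip_depth is the distance from the TCP to the grasp point, in mm); z points along the fingers, y is the line along which they close (so a half turn about z gives the same grasp; the last joint's range is limited). The gripper opens to 85 mm and grips with 20 to 120 N. Pads are 22 mm wide; open, the fingers measure 114 mm over their backs; the gripper's body (76 mm by 85 mm) begins 54 mm behind the grasp point. The pads swing forward as they close: fully open they stand 13 mm farther back than shut.
Start: joints at [-1.219, 0.628, 0.038, 1.517, -0.027, 0.996, -0.02], TCP at [263.717, 594.114, 231.313] pointing down, gripper open.
Joint ranges: [-3.06, 3.06], [-0.37, 2.12], [-1.25, 1.32], [0.18, 2.47], [-1.1, 4.24], [0.23, 1.98], [-2.94, 2.94]. Speed limits (rad/s): [2.57, 2.57, 3.14, 3.14, 3.14, 3.14, 3.14].

## Interface

Orientations are given as [roll, pitch, yaw] about the fixed x, y, z axes, in that order (R = Rz(yaw) Ry(pitch) Rx(roll)).
In Python, from cell import ctrl gives the robot as it stands.
- The arm moves only by the tool carry_out, never from a script. Its argument "deltas" is one flat list of numbers, 7 for each row, row after row: the turn, a rotation vector about the tool's x, y, z in degrees, then the shift along the tool's x, y, z in m, then the closure, from -1 (fully open) to 1 (shut). In form: [wx, wy, wz, dx, dy, dz, claw, wx, wy, wz, dx, dy, dz, claw, ...]. A call has 1 to 12 rows; each row shifts and turns the commanded pose from where the row before left it, along the tool's axes as they then stand; what a row does not reach is not made up. A row lasts 1/8 s, in which the tool goes at most 62.5 mm and 10.7 degrees, less where a joint would pass 70% of its speed; a pose out of reach is approached as far as the arm can. A call with a gripper value outside its range is refused whole. The fingers move at their own pace and stop on an object; the grip force is fixed at half the most. Time passes only in rows, so rows that do not move let the fingers close. It gives the time, the measured TCP pose, the force, the opening and the grip force at its end, in the units of the state.
- ctrl.read_state(): the state, without advancing time (a new reading comes with each control period).
- ctrl.get_image(name): name is "scene" or "top"; returns the picture (400x640x3 uint8, red, green, blue); there is no depth.
- ctrl.calibration(name): a dict with "mtx" (3x3 intrinsics, pixels), "R" (3x3) and "t" (3): a world point X has camera coordinates R X + t. Camera axes: x right, y down, z forward; pixel columns grow to the right and rows downward; lengths in mm; the calibration is good to about 2 mm. A picture is of the moment at which its call begins. calibration takes no time and is no camera call.
- ctrl.finish_job(): hands the job in; it is judged then, once.
The state is a dict: "clock": time; "qpos": joint angles; "qd": joint speeds; "tau": joint torques, N m; "eef_pos": TCP position; "tool_rot": TCP orientation; "force": force on the tool from outside, world axes, zero at the start; "torque": the same for the moment, N m; "width": finger opening in mm; "gripper_force": force on a finger pad.
Only numpy, scipy, OpenCV 4.12 (cv2) and the standard library are available. Lean on these libraries where they do the work, as an engineer would, in place of code of your own. Each camera call takes 0.05 s, during which the arm holds its last target. There are 200 camera calls.

## Task

Lift the wooden ruler up and off the two hooks inside the desk box, tilt it and bring it out through the narrow opening in the box's top, end first. Finish holding it still in the gripper, the whole ruler in the air at least 3 cm higher than the top of the box and touching nothing else. Leave the rabbit, pencil holder, eraser and bookmark where they are.

Things in the scene. Friction and masses are not known exactly. Their poses are not given: they have to be found in the camera images.
- desk_box: Fixed wooden box, 300 (x) x 190 (y) x 170 mm high, -y side of clear plastic. Origin: centre of its underside, z up. Its 8 mm thick top is fixed, with one opening at x -20..+115, y -80..+80 mm in the box frame; it is hollow under the top (inside x -142..142, y -87..87, z 10..162 mm). The ruler hangs inside on two hooks.
- hook_head (a point): Top of the upturned tip of the hook under the ruler's +x part, at box x +90, y +4, z 109 mm. The hook is 6 mm steel wire: a level arm (upper side at z 101 mm) from the box's +y wall towards -y, ending in this tip. The ruler comes off lifted over both tips, then moved to -y past them.
- hook_tail (a point): The same on the second hook, at box x -80, y +4, z 109 mm, under the boarded part of the top. Its arm keeps the ruler's tail from dipping while the ruler is still above it.
- ruler: Plain wooden ruler, 220 long (x), 8 thick (y), 28 mm wide (z), 50 g. Origin: middle of its lower edge, z up. It sits level on edge in the hooks, lower edge at z 101 mm, x along the box's x, at box y about +12; its -x half is hidden under the boarded top. Longer than the opening even cornerwise: it comes out only tilted (about 40 degrees), +x end up and first.
- ruler_head (a point): Middle of the ruler's +x end (the end seen in the opening), 110 mm from the ruler's middle, half-way up its width.
- ruler_tail (a point): Middle of the ruler's -x end (the end under the boarded top), half-way up its width.
- opening (a point): Centre of the opening (135 x 160 mm) at the level of the top of the box, 170 mm above the table; axes as the box.
- rabbit: White ceramic rabbit figurine, 52 mm across, 97 mm tall, on the table at the box's +y side; bystander. Origin: centre of its underside.
- pencil_holder: Cylindrical plastic pencil holder on a rotating round base of 84 mm diameter, 101 mm tall, pencils to 141 mm, on the table at the box's +y side; bystander. Origin: centre of the base's underside.
- eraser: Purple silicone eraser, 45 x 22 x 13 mm, on the table at the box's -y side; bystander. Origin: centre of its underside.
- bookmark: Flat stainless steel spoon-shaped bookmark, 110 mm long, 4 mm thick, lying at the box's -y side; bystander. Origin: on its underside near the middle.

How it is judged:
By the outcome, as a careful person would: the job done as asked, in the order asked, and still so for the second after the job is handed in, while the arm keeps its last pose, push and grip.
It also fails if it takes over 40 s, if anything falls off the work surface, if the arm or the gripper's body presses on something with over 40 N, if the wrist force passes 120 N, or if a joint passes its speed limit or range.

## Working session

There is one attempt and no reset: what is moved stays moved. The work goes in short steps, Python scripts to look and compute and a tool call to move; the robot and the scene stay as the last step left them, time stands still between calls to the robot, and variables do not carry over. Pictures are saved under pics/ and viewed, at most 10 in all, crops included, and the job is handed in when it is done.

Besides the shell and the picture viewer there is one more tool, called after "Request:" as name(argument=value, ...), one argument or row to a line, values as JSON. carry_out: Moves the arm, as the interface text tells. Its arguments: {"type":"object","properties":{"deltas":{"type":"array"}},"required":["deltas"]}

```bash
mkdir -p pics; ls
python3 - <<'E'
from cell import ctrl
import cv2,numpy as np
s=ctrl.read_state(); print(s, ctrl.grip_depth)
for n in("scene","top"):
    c=ctrl.calibration(n); print(n,np.round(c["mtx"],1).tolist(),np.round(c["R"],3).tolist(),np.round(c["t"],1).tolist(), (-c["R"].T@c["t"]).round())
    cv2.imwrite(f"pics/{n}0.png",ctrl.get_image(n)[:,:,::-1])
E
```

```text
pics
{'clock': 0.0, 'qpos': array([-1.21878722,  0.62934621,  0.03846844,  1.51836927, -0.02700104,
        0.99629039, -0.01998982]), 'qd': array([-0.00094366,  0.00021848, -0.00044865, -0.00039549,  0.00033607,
       -0.00109639, -0.0013392 ]), 'tau': array([ 9.30568058e-04, -5.63389993e+01,  1.22667264e+00, -1.93449247e+01,
        1.10585382e-02,  1.05439566e-02, -1.01873854e-05]), 'eef_pos': array([263.47804484, 593.52325143, 230.38911333]), 'tool_rot': array([-3.13969862e+00,  3.97042054e-05,  2.72377174e+00]), 'force': array([-0.00579987, -0.66203916, -0.17872282]), 'torque': array([ 0.01756667,  0.00448103, -0.04704351]), 'gripper_force': 0.0, 'width': 84.88508086101126} 18.700000000000003
scene [[389.5, 0.0, 317.1], [0.0, 389.5, 196.1], [0.0, 0.0, 1.0]] [[0.114, 0.993, -0.011], [0.652, -0.083, -0.754], [-0.75, 0.078, -0.657]] [-121.1, -262.5, 1219.2] [1099.    3.  602.]
top [[369.9, 0.0, 309.9], [0.0, 369.9, 204.9], [0.0, 0.0, 1.0]] [[0.001, -1.0, 0.012], [-0.996, -0.002, -0.094], [0.094, -0.012, -0.995]] [50.6, 549.9, 840.8] [468.  62. 888.]
```

View pics/scene0.png

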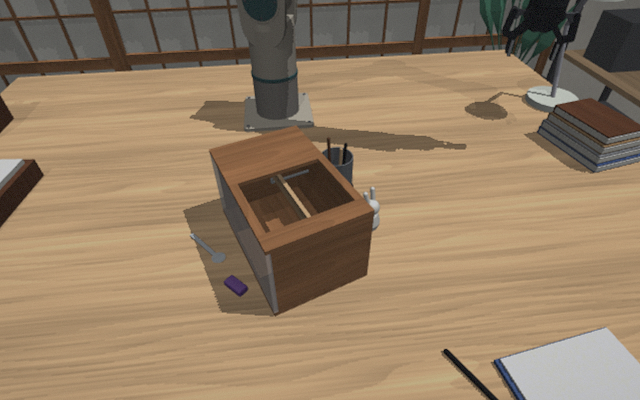

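View pics/top0.png

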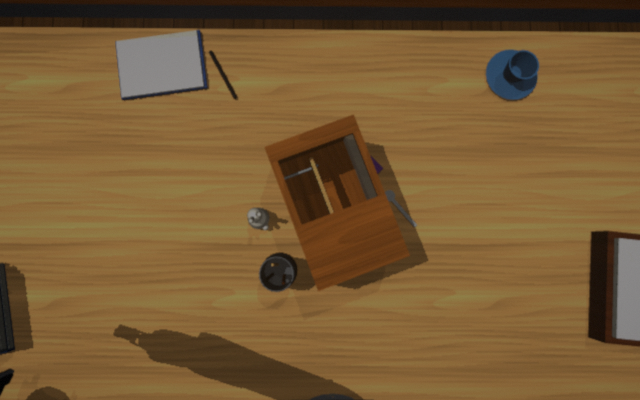

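The scene picture shows the box near (290,220) with the ruler from (278,175) to (308,215). The top picture shows the lid corners near (266,150), (354,116), (410,256) and (318,290), and the ruler from (313,160) to (331,212). I'll zoom in to get exact corners.

Run:
```python
import cv2,numpy as np
a=cv2.imread("pics/top0.png")[105:300,235:430]; b=cv2.imread("pics/scene0.png")[120:315,190:385]
k=2.05
f=lambda i:cv2.convertScaleAbs(cv2.resize(i,(400,400),interpolation=cv2.INTER_CUBIC),alpha=1.6)
cv2.imwrite("pics/z0.png",np.hstack([f(a),f(b)]))
```

```text
(no output)
```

View pics/z0.png

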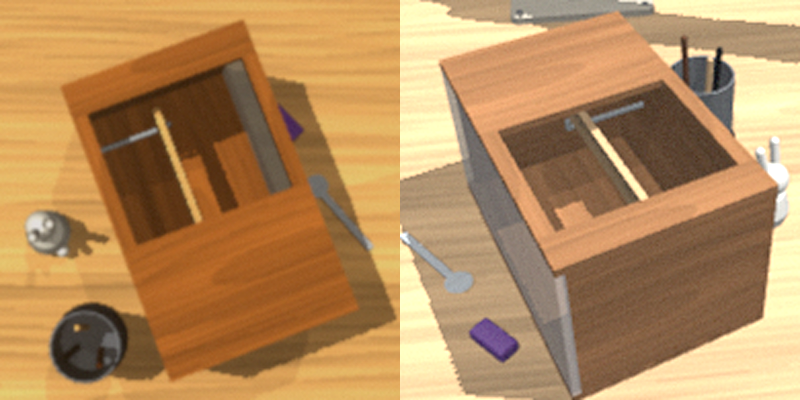

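The crop shows the lid corners and the ruler's upper edge in both views. In the left (top) view the hook_head arm meets the ruler at about (158,130).

```bash
cat > h.py <<'E'
from cell import ctrl
import cv2,numpy as np
def ray(n,p):
    c=ctrl.calibration(n);R,t=np.array(c["R"]),np.array(c["t"]).ravel()
    d=R.T@np.linalg.inv(c["mtx"])@np.array([p[0],p[1],1.]); return -R.T@t,d/np.linalg.norm(d)
def onz(n,p,z):
    o,d=ray(n,p); return o+d*(z-o[2])/d[2]
def tri(p,q):
    (o1,d1),(o2,d2)=ray("top",p),ray("scene",q)
    s=np.linalg.lstsq(np.c_[d1,-d2],o2-o1,rcond=None)[0]
    a,b=o1+s[0]*d1,o2+s[1]*d2; return (a+b)/2,np.linalg.norm(a-b)
E
python3 - <<'E'
from h import *
k=195/400
T=lambda x,y:(235+x*k,105+y*k)
S=lambda x,y:(190+(x-400)*k,120+y*k)
t=[T(62,88),T(244,21),T(358,305),T(172,381)]; s=[S(776,188),S(554,272),S(442,63),S(622,12)]
gt,gs=[cv2.cvtColor(cv2.imread(f"pics/{n}0.png"),cv2.COLOR_BGR2GRAY) for n in("top","scene")]
loc=np.array([[150,95],[150,-95],[-150,-95],[-150,95]],float)
P=[]
for a,b in zip(t,s):
    X,e=tri(a,b); P.append(X); print(X.round(1),round(e,1),onz("top",a,170).round(1)[:2],onz("scene",b,170).round(1)[:2])
for W in (np.array(P)[:,:2],np.array([onz("top",a,170)[:2] for a in t]),np.array([onz("scene",a,170)[:2] for a in s])):
    c=W.mean(0);w=W-c
    y=np.arctan2((loc[:,0]*w[:,1]-loc[:,1]*w[:,0]).sum(),(loc*w).sum()); print("c",c,"yaw",np.degrees(y), "res",(w-loc@np.array([[np.cos(y),np.sin(y)],[-np.sin(y),np.cos(y)]])).round(1).tolist())
# ruler: intersect planes of view
def plane(n,p,q):
    o,a=ray(n,p);_,b=ray(n,q);m=np.cross(a,b);return m/np.linalg.norm(m),o
# top-view centre line of upper edge; scene upper-face centre line
(n1,o1),(n2,o2)=plane("top",T(158,112),T(196,220)),plane("scene",S(582,114),S(641,198))
d=np.cross(n1,n2);d/=np.linalg.norm(d)
M=np.array([n1,n2,[0,0,1]])
o,r=ray("top",T(158,112)); 
pt=lambda r0:None
for px in((158,112),(196,220)):
    o,r=ray("top",T(*px)); l=np.dot(n2,o2-o)/np.dot(n2,r); print("ruler",(o+l*r).round(1), "z129:",onz("top",T(*px),129).round(1))
print("dir",d,np.degrees(np.arctan2(d[1],d[0])))
E
```

```text
[650.3 141.7 165.2] 0.5 [649.2 141.4] [655.3 139.9]
[717.5 -35.1 166.9] 0.4 [716.4 -34.9] [720.2 -34.6]
[ 441.8 -139.1  168.2] 2.0 [ 441.9 -139.6] [ 445.  -137.4]
[371.6  38.2 168.5] 4.9 [371.6  35.8] [374.5  40.5]
c [545.31799479   1.43060998] yaw 20.714172786873974 res [[-1.7, -1.6], [-1.7, -0.7], [3.2, 1.4], [0.2, 1.0]]
c [544.78086472   0.68847387] yaw 20.996565245029863 res [[-1.6, -1.7], [-2.4, -0.6], [3.1, 2.2], [0.9, 0.2]]
c [548.75224016   2.08761495] yaw 20.283644506204393 res [[-1.2, -3.3], [-2.2, 0.4], [4.0, 1.6], [-0.6, 1.3]]
ruler [636.1  48.1 124. ] z129: [635.   48.2 129. ]
ruler [525.7   9.3 119.5] z129: [525.  10. 129.]
dir [-0.94292409 -0.33078115 -0.0384447 ] -160.66894660088192
```

```bash
cat >> h.py <<'E'
from scipy.spatial.transform import Rotation as Ro
BC=np.array([546.5,1.3,0]);BY=np.radians(20.7)
RB=Ro.from_euler("z",BY)
w2b=lambda X:RB.inv().apply(np.asarray(X)-BC)
b2w=lambda X:RB.apply(X)+BC
E
python3 - <<'E'
from h import *
k=195/400
for n,off,cx in(("top",(235,105),0),("scene",(190,120),400)):
    im=cv2.imread(f"pics/{n}0.png"); hsv=cv2.cvtColor(im,cv2.COLOR_BGR2HSV)
    a,b=((158,110),(197,222)) if n=="top" else ((582,114),(641,196))
    A,B=[np.array([off[0]+(p[0]-cx)*k,off[1]+p[1]*k]) for p in(a,b)]
    d=(B-A)/np.linalg.norm(B-A);nn=np.array([-d[1],d[0]])
    g=im[:,:,2].astype(np.float32); L=np.linalg.norm(B-A)
    s=np.arange(-8,L+9,4); u=np.arange(-8,8.1,.5)
    for si in s:
        P=(A+d*si+nn*u[:,None]).astype(np.float32)
        v=cv2.remap(g,P[:,0],P[:,1],cv2.INTER_LINEAR).ravel()
        print(n,round(si,1),(A+d*si).round(1),v[::2].astype(int))
E
```

```text
top -8.0 [309.4 151.1] [38 37 36 38 38 37 37 37 37 38 38 38 38 38 37 39 38]
top -4.0 [310.7 154.8] [56 53 52 53 52 52 53 54 53 51 50 48 51 52 51 50 52]
top 0.0 [312.  158.6] [ 54  53  53  52  52  52  56  68  96 102  88  66  52  51  52  50  50]
top 4.0 [313.3 162.4] [ 54  53  53  55  53  53  59  91 128 140 127  90  56  50  49  49  49]
top 8.0 [314.7 166.2] [ 54  54  54  53  51  52  62  94 130 138 124  92  77  92  92  90  93]
top 12.0 [316. 170.] [ 55  55  55  54  54  55  63 100 136 140 123  78  55  51  50  49  48]
top 16.0 [317.3 173.7] [ 55  55  54  53  53  55  67 107 134 138 117  78  54  50  49  49  49]
top 20.0 [318.6 177.5] [ 55  56  57  54  53  54  73 113 138 137 116  77  54  50  50  50  49]
top 24.0 [319.9 181.3] [ 57  62  67  66  66  68  79 118 140 138 114  64  51  50  50  50  49]
top 28.0 [321.2 185.1] [ 98  97 101 100 100  99 105 129 140 132 100  63  52  51  49  49  49]
top 32.0 [322.5 188.8] [105 104 103 103 102 100 111 131 139 129  97  58  52  50  51  51  50]
top 36.0 [323.9 192.6] [114 114 113 113 111 110 118 134 139 126  86  59  59  57  57  57  56]
top 40.0 [325.2 196.4] 
[... 1539 characters left out ...]
88 160  96  61  65  70  73  72  73]
scene 32.0 [297.4 201.6] [ 75  76  76  73  72  86 142 185 189 164 101  58  66  71  72  71  74]
scene 36.0 [299.8 204.8] [ 83  82  83  86  82  91 153 184 186 165  83  64  67  70  72  72  73]
scene 40.0 [302.1 208. ] [ 87  87  87  87  81  97 149 184 188 157  88  55  62  68  71  72  72]
scene 44.0 [304.4 211.3] [ 89  90  88  85  81 101 169 187 186 162  93  61  63  68  71  73  74]
scene 48.0 [306.8 214.5] [ 87  88  86  83  85 111 169 192 188 164  80  58  65  72  73  84  84]
scene 52.0 [309.1 217.8] [ 92  96 103 110 113 122 133 136 132 130 130 132 131 132 133 131 132]
scene 56.0 [311.4 221. ] [131 134 132 133 136 138 139 141 143 141 141 138 137 134 132 130 132]
```

Run:
```python
from h import *
def pts(A,B,l):
    A,B=np.array(A),np.array(B);d=(B-A)/np.linalg.norm(B-A);n=np.array([-d[1],d[0]])
    return [A+d*s+n*u for s,u in l]
k=195/400
T=pts((312.,158.6),(331.05,213.2),[(-.5,1.1),(52,-.45)])
S=pts((278.75,175.6),(307.5,215.55),[(12,-.4),(48,-.4)])
(o1,a),(_,b)=ray("scene",S[0]),ray("scene",S[1]); n=np.cross(a,b)
X=[]
for p in T:
    o,r=ray("top",p); Q=o+r*np.dot(n,o1-o)/np.dot(n,r); Z=onz("top",p,129)
    X.append(Z);print(Q.round(1),w2b(Q).round(1),"| z129",Z.round(1),w2b(Z).round(1))
for p in S: Z=onz("scene",p,129); print("scene z129",Z.round(1),w2b(Z).round(1))
d=X[0]-X[1];print(np.degrees(np.arctan2(d[1],d[0])))
# opening corners, hook from the crop
for p in((90,116),(240,62),(294,188),(136,245)):print("open",w2b(onz("top",(235+p[0]*k,105+p[1]*k),170)).round(1))
```

```text
[638.2  50.7 125.1] [103.3  13.8 125.1] | z129 [637.4  50.7 129. ] [102.5  14.1 129. ]
[535.   11.7 124.9] [ -7.   13.8 124.9] | z129 [534.7  12.  129. ] [ -7.3  14.2 129. ]
scene z129 [519.8   4.1 129. ] [-23.9  12.1 129. ]
scene z129 [605.3  36.4 129. ] [ 67.4  12.1 129. ]
20.66958684193619
open [110.4  79.  170. ]
open [109.4 -75.4 170. ]
open [-23.3 -79.2 170. ]
open [-21.1  81.1 170. ]
```

```bash
cat >> h.py <<'E'
BC=np.array([543.5,1.0,0])
GD=ctrl.grip_depth
def tcp(gb,lean): # grasp point in box frame, lean deg (+ = body towards box +x) -> TCP pose
    R=RB*Ro.from_euler("x",180,degrees=True)*Ro.from_euler("y",-lean,degrees=True)
    return b2w(gb)+R.apply([0,0,GD]),R
def rows(p,R,q,Q,n,claw):
    w=(R.inv()*Q).as_rotvec()/n
    for i in range(n):
        d=R.inv().apply((q-p)/(n-i))/1000
        print([*np.round(np.degrees(w),2).tolist(),*np.round(d,4).tolist(),claw])
        p=p+R.apply(d*1000);R=R*Ro.from_rotvec(w)
    return p,R
E
python3 - <<'E'
from h import *
R0=Ro.from_euler("xyz",[-3.1397,0,2.72377]);p0=np.array([263.6,593.9,231.])
q,Q=tcp([25,13,118],20);print(q)
# mid with long way about tool z (+135)
m,M=tcp([25,13,290],0)
for f in (0,): pass
p,R=p0,R0
print("total",np.degrees((R0.inv()*M).as_rotvec()),m)
for j,f in enumerate((.5,1)):
    W=Ro.from_rotvec([0,0,np.radians(135.36/2)])
    p,R=rows(p,R,p0+(m-p0)*f+[0,0,40*(f==.5)],R*W,8,-1);print()
E
```

```text
[556.30803668  19.73689733 100.42774799]
total [-5.25872604e-02  1.28095283e-01  1.35360476e+02] [562.2909278  21.9976435 271.3      ]
[0.0, 0.0, 8.46, -0.0316, -0.0251, -0.0075, -1]
[0.0, 0.0, 8.46, -0.0349, -0.0202, -0.0075, -1]
[0.0, 0.0, 8.46, -0.0375, -0.0148, -0.0075, -1]
[0.0, 0.0, 8.46, -0.0393, -0.0092, -0.0075, -1]
[0.0, 0.0, 8.46, -0.0402, -0.0033, -0.0075, -1]
[0.0, 0.0, 8.46, -0.0402, 0.0027, -0.0075, -1]
[0.0, 0.0, 8.46, -0.0394, 0.0086, -0.0075, -1]
[0.0, 0.0, 8.46, -0.0377, 0.0143, -0.0075, -1]

[0.0, 0.0, 8.46, -0.0352, 0.0197, 0.0025, -1]
[0.0, 0.0, 8.46, -0.0319, 0.0246, 0.0025, -1]
[0.0, 0.0, 8.46, -0.0279, 0.0291, 0.0025, -1]
[0.0, 0.0, 8.46, -0.0234, 0.0329, 0.0025, -1]
[0.0, 0.0, 8.46, -0.0183, 0.0359, 0.0025, -1]
[0.0, 0.0, 8.46, -0.0128, 0.0382, 0.0025, -1]
[0.0, 0.0, 8.46, -0.007, 0.0397, 0.0025, -1]
[0.0, 0.0, 8.46, -0.0011, 0.0403, 0.0025, -1]
```

Request:
carry_out(
  deltas=[0,0,8.46,-0.0316,-0.0251,-0.0075,-1,0,0,8.46,-0.0349,-0.0202,-0.0075,-1,0,0,8.46,-0.0375,-0.0148,-0.0075,-1,0,0,8.46,-0.0393,-0.0092,-0.0075,-1,0,0,8.46,-0.0402,-0.0033,-0.0075,-1,0,0,8.46,-0.0402,0.0027,-0.0075,-1,0,0,8.46,-0.0394,0.0086,-0.0075,-1,0,0,8.46,-0.0377,0.0143,-0.0075,-1],
)

```text
clock: 1.1
eef_pos: [413.3, 306.8, 291.3]
tool_rot: [-3.141, 0.0, 1.538]
force: [-0.2, -0.4, 0.1]
width: 85.2
gripper_force: 0.0
```

Request:
carry_out(
  deltas=[0,0,8.46,-0.0352,0.0197,0.0025,-1,0,0,8.46,-0.0319,0.0246,0.0025,-1,0,0,8.46,-0.0279,0.0291,0.0025,-1,0,0,8.46,-0.0234,0.0329,0.0025,-1,0,0,8.46,-0.0183,0.0359,0.0025,-1,0,0,8.46,-0.0128,0.0382,0.0025,-1,0,0,8.46,-0.007,0.0397,0.0025,-1,0,0,8.46,-0.0011,0.0403,0.0025,-1],
)

```text
clock: 2.1
eef_pos: [562.7, 21.4, 270.9]
tool_rot: [-3.141, 0.001, 0.357]
force: [0.4, 0.7, 0.5]
width: 85.7
gripper_force: 0.0
```

```bash
cat >> h.py <<'E'
def cur():
    s=ctrl.read_state();return s["eef_pos"],Ro.from_euler("xyz",s["tool_rot"])
E
python3 - <<'E'
from h import *
print(ctrl.read_state()["qpos"].round(2))
p,R=cur()
q,Q=tcp([25,13,200],20);rows(p,R,q,Q,4,-1)
E
```

```text
[-0.54  0.55  0.72  1.73 -0.41  1.02 -0.89]
[-0.02, -4.99, -0.06, -0.0016, -0.0002, 0.0221, -1]
[-0.02, -4.99, -0.06, 0.0003, -0.0002, 0.0222, -1]
[-0.02, -4.99, -0.06, 0.0022, -0.0002, 0.0221, -1]
[-0.02, -4.99, -0.06, 0.0041, -0.0002, 0.0218, -1]
```

Request:
carry_out(
  deltas=[0,-5,-0.06,-0.0016,-0.0002,0.0221,-1,0,-5,-0.06,0.0003,-0.0002,0.0222,-1,0,-5,-0.06,0.0022,-0.0002,0.0221,-1,0,-5,-0.06,0.0041,-0.0002,0.0218,-1,0,0,0,0,0,0,-1],
)

```text
clock: 2.72
eef_pos: [555.3, 21.7, 179.8]
tool_rot: [-3.139, 0.354, 0.368]
force: [-0.5, -1.0, -0.9]
width: 85.7
gripper_force: 0.0
```

Run:
```python
from h import *
s=ctrl.read_state();print(s["qpos"].round(2),s["eef_pos"],s["tool_rot"])
f=lambda i:cv2.convertScaleAbs(cv2.resize(i[:,:,::-1],(400,400),interpolation=cv2.INTER_CUBIC),alpha=1.4)
cv2.imwrite("pics/z1.png",np.hstack([f(ctrl.get_image("top")[105:300,235:430]),f(ctrl.get_image("scene")[120:315,190:385])]))
p,R=cur();q,Q=tcp([25,13,118],20);rows(p,R,q,Q,5,-1)
```

```text
[-0.5   0.84  0.68  1.53 -0.36  1.27 -0.95] [555.25739098  21.70999827 179.84129636] [-3.13937218  0.35362121  0.36786035]
[0.01, -0.0, 0.04, 0.0057, 0.0001, 0.0155, -1]
[0.01, -0.0, 0.04, 0.0057, 0.0001, 0.0155, -1]
[0.01, -0.0, 0.04, 0.0057, 0.0001, 0.0155, -1]
[0.01, -0.0, 0.04, 0.0057, 0.0001, 0.0155, -1]
[0.01, -0.0, 0.04, 0.0057, 0.0001, 0.0155, -1]
```

View pics/z1.png

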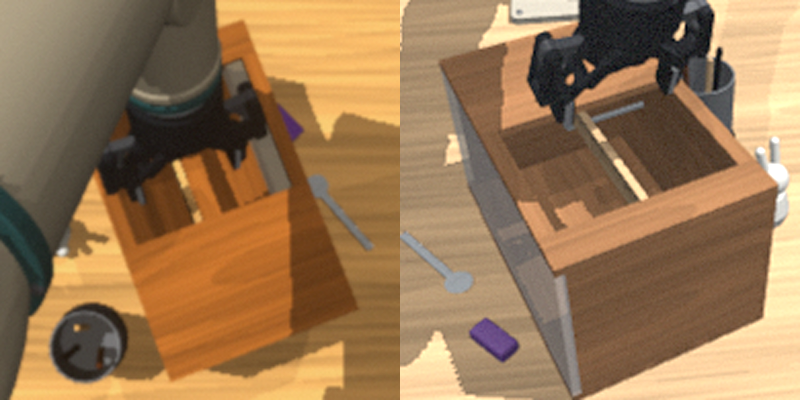

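The picture shows the open fingers straddling the ruler, tips near (118,185) and (240,150) in the left (top) view. I'll half-close the fingers for clearance and then descend.

Request:
carry_out(
  deltas=[0,0,0,0,0,0,-0.3,0,0,0,0,0,0,-0.3,0,0,0,0,0,0,-0.3,0,0,0,0.0057,0.0001,0.0155,-0.3,0,0,0,0.0057,0.0001,0.0155,-0.3,0,0,0,0.0057,0.0001,0.0155,-0.3,0,0,0,0.0057,0.0001,0.0155,-0.3,0,0,0,0.0057,0.0001,0.0155,-0.3,0,0,0,0,0,0,-0.3],
)

```text
clock: 3.95
eef_pos: [555.4, 20.5, 98.6]
tool_rot: [-3.14, 0.352, 0.366]
force: [0.0, -0.5, 0.2]
width: 55.4
gripper_force: 0.0
```

Request:
carry_out(
  deltas=[0,0,0,0,0,0,0.3,0,0,0,0,0,0,0.5,0,0,0,0,0,0,0.7,0,0,0,0,0,0,1,0,0,0,0,0,0,1,0,0,0,0,0,0,1,0,0,0,0,0,0,1],
)

```text
clock: 4.82
eef_pos: [556.7, 20.3, 100.6]
tool_rot: [-3.141, 0.349, 0.366]
force: [-0.2, 0.7, 6.2]
width: 7.1
gripper_force: 60.3
```

```bash
cat > sim.py <<'E'
from h import *
def poly(a,b,c,d,n=60):
    P=np.array([[a,c],[b,c],[b,d],[a,d]],float);Q=np.roll(P,-1,0)
    return np.concatenate([p+(q-p)*np.linspace(0,1,n)[:,None] for p,q in zip(P,Q)])
rul=poly(-110-28.6,110-28.6,-17.,11.)       # about grasp point, ruler frame
a=np.radians(20);L=np.array([[np.cos(a),np.sin(a)],[-np.sin(a),np.cos(a)]])
body=np.concatenate([poly(-38,38,54,200),poly(-13,13,-19,54)])@L.T   # leaned to +x
lids=[(-150,-20,162,170),(115,150,162,170),(142,150,0,170),(-150,-142,0,170),(-142,142,0,10)]
def dist(P,b):
    x,z=P.T;dx=np.maximum(np.maximum(b[0]-x,x-b[1]),0);dz=np.maximum(np.maximum(b[2]-z,z-b[3]),0)
    return np.hypot(dx,dz).min()
def chk(x,z,th):
    t=np.radians(th);M=np.array([[np.cos(t),-np.sin(t)],[np.sin(t),np.cos(t)]])
    return [round(min(dist(P@M.T+[x,z],b) for b in lids),1) for P in(rul,body)]
E
python3 - <<'E'
from sim import *
for w in [(25,118,0),(25,133,0),(22,137,8),(20,143,16),(18,150,24),(17,157,32),(16,164,38),(16,170,44),(30,190,44),(50,210,44),(70,230,44),(90,250,44),(110,270,44),(120,300,44),(120,340,44)]: print(w,chk(*w))
E
```

```text
(25, 118, 0) [np.float64(28.4), np.float64(28.8)]
(25, 133, 0) [np.float64(18.0), np.float64(33.9)]
(22, 137, 8) [np.float64(14.2), np.float64(32.0)]
(20, 143, 16) [np.float64(15.2), np.float64(28.2)]
(18, 150, 24) [np.float64(15.4), np.float64(23.5)]
(17, 157, 32) [np.float64(13.0), np.float64(20.5)]
(16, 164, 38) [np.float64(9.6), np.float64(19.4)]
(16, 170, 44) [np.float64(8.3), np.float64(19.9)]
(30, 190, 44) [np.float64(3.8), np.float64(40.8)]
(50, 210, 44) [np.float64(3.3), np.float64(53.3)]
(70, 230, 44) [np.float64(2.7), np.float64(54.2)]
(90, 250, 44) [np.float64(2.7), np.float64(64.3)]
(110, 270, 44) [np.float64(25.5), np.float64(77.9)]
(120, 300, 44) [np.float64(52.4), np.float64(107.4)]
(120, 340, 44) [np.float64(80.6), np.float64(147.4)]
```

Run:
```python
from sim import *
W=[(25,133,0),(22,137,8),(22,143,16),(23,150,24),(27,157,32),(33,164,38),(40,171,44),(61,191,44),(82,211,44),(103,231,44),(124,251,44),(144,271,44),(150,300,44),(150,350,44)]
for a,b in zip(W,W[1:]):
    print(b,np.min([chk(*(np.array(a)+(np.array(b)-a)*f)) for f in(.25,.5,.75,1)],0))
```

```text
(22, 137, 8) [14.1 32. ]
(22, 143, 16) [13.2 30.2]
(23, 150, 24) [10.4 28.5]
(27, 157, 32) [10.6 28.9]
(33, 164, 38) [18.5 31.5]
(40, 171, 44) [20.9 34. ]
(61, 191, 44) [24.3 35.5]
(82, 211, 44) [24.5 30.3]
(103, 231, 44) [24.7 34.3]
(124, 251, 44) [25.4 44.7]
(144, 271, 44) [35.2 63.4]
(150, 300, 44) [39.7 85.6]
(150, 350, 44) [ 61.2 119.9]
```

Request:
carry_out(
  deltas=[0,0,0,-0.0017,0,-0.0047,1,0,0,0,-0.0017,0,-0.0047,1,0,0,0,-0.0017,0,-0.0047,1,0,0,0,0,0,0,1],
)

```text
clock: 5.32
eef_pos: [556.7, 20.4, 115.6]
tool_rot: [-3.141, 0.348, 0.366]
force: [0.2, -0.3, -0.6]
width: 7.2
gripper_force: 59.5
```

Run:
```python
from h import *
f=lambda i:cv2.convertScaleAbs(cv2.resize(i[:,:,::-1],(400,400),interpolation=cv2.INTER_CUBIC),alpha=1.8)
cv2.imwrite("pics/z2.png",np.hstack([f(ctrl.get_image("top")[130:230,260:400]),f(ctrl.get_image("scene")[140:265,220:370])]))
```

```text
(no output)
```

View pics/z2.png

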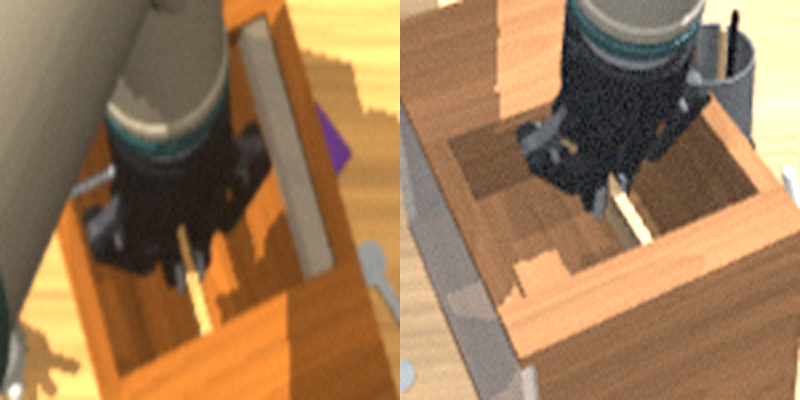

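The picture shows the ruler clamped in the pads, at about (195,270) in the left view and (625,205) in the right view. The gripper's linkages are inside the opening. Next is the -y move past the hook tips.

Request:
carry_out(
  deltas=[0,0,0,0,0,-0.001,1,0,0,0,0,0.005,0,1,0,0,0,0,0.007,0,1,0,0,0,0,0.007,0,1,0,0,0,0,0.007,0,1,0,0,0,0,0,0,1],
)

```text
clock: 6.18
eef_pos: [566.2, -4.9, 116.2]
tool_rot: [-3.141, 0.349, 0.364]
force: [-0.2, 1.1, -1.0]
width: 7.3
gripper_force: 59.5
```

Run:
```python
from sim import *
p,R=cur();print(w2b(p-R.apply([0,0,GD])).round(1),ctrl.read_state()["force"].round(1))
W=[(22,138,8),(22,144,16),(23,151,24),(27,158,32),(33,165,38),(40,172,44)]
for x,z,th in W:
    q,Q=tcp([x,-13,z],20-th);p,R=rows(p,R,q,Q,1,1)
```

```text
[ 25.6 -13.5 133.8] [-0.2  1.1 -1. ]
[0.04, 8.0, 0.16, -0.0022, -0.0005, -0.0029, 1]
[-0.0, 8.0, 0.0, 0.0014, -0.0, -0.0061, 1]
[-0.0, 8.0, 0.0, 0.0031, 0.0, -0.0072, 1]
[-0.0, 8.0, 0.0, 0.0071, 0.0, -0.0069, 1]
[0.0, 6.0, 0.0, 0.0093, -0.0, -0.0057, 1]
[0.0, 6.0, -0.0, 0.0108, -0.0, -0.0046, 1]
```

Request:
carry_out(
  deltas=[0,4,0.08,-0.0011,0,-0.0015,1,0,4,0.08,-0.0011,0,-0.0015,1,0,4,0,0.0006,0,-0.003,1,0,4,0,0.0008,0,-0.003,1,0,4,0,0.0014,0,-0.0036,1,0,4,0,0.0017,0,-0.0036,1,0,0,0,0,0,0,1],
)

```text
clock: 7.05
eef_pos: [569.4, -2.5, 133.1]
tool_rot: [-3.141, -0.07, 0.361]
force: [0.4, 0.0, -1.1]
width: 7.2
gripper_force: 59.5
```

Run:
```python
from sim import *
p,R=cur();s=ctrl.read_state();print(w2b(p-R.apply([0,0,GD])).round(1),s["force"].round(1),s["torque"].round(2),s["qpos"].round(2))
f=lambda i:cv2.convertScaleAbs(cv2.resize(i[:,:,::-1],(400,400),interpolation=cv2.INTER_CUBIC),alpha=1.8)
cv2.imwrite("pics/z3.png",np.hstack([f(ctrl.get_image("top")[110:270,240:400]),f(ctrl.get_image("scene")[130:290,210:370])]))
W=[(25,154.5,28),(27,158,32),(33,165,38),(40,172,44)]
for x,z,th in W:
    q,Q=tcp([x,-13,z],20-th);p,R=rows(p,R,q,Q,1,1)
```

```text
[ 21.7 -12.5 151.7] [ 0.4  0.  -1.1] [-0.03  0.07 -0.04] [-0.37  0.68  0.53  1.91 -0.6   0.65 -0.67]
[-0.06, 4.01, -0.02, 0.0048, 0.0005, -0.0026, 1]
[-0.0, 4.0, 0.0, 0.0038, 0.0, -0.0032, 1]
[0.0, 6.0, 0.0, 0.0093, -0.0, -0.0057, 1]
[0.0, 6.0, -0.0, 0.0108, -0.0, -0.0046, 1]
```

View pics/z3.png

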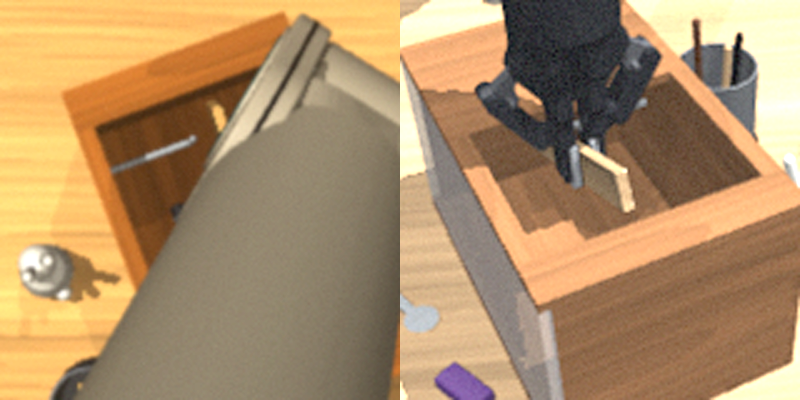

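The scene view shows the ruler's head rising freely in the opening at (620,190), and the hook in the top view at (150,155) is empty. I'll continue the tilt and watch joint 6.

Request:
carry_out(
  deltas=[0,4,0,0.0048,0.0003,-0.0026,1,0,4,0,0.0038,0,-0.0032,1,0,3,0,0.0046,0,-0.0029,1,0,3,0,0.0047,0,-0.0028,1,0,0,0,0,0,0,1],
)

```text
clock: 7.78
eef_pos: [585.1, 3.0, 146.5]
tool_rot: [-3.14, -0.313, 0.362]
force: [0.3, 0.1, -0.7]
width: 6.8
gripper_force: 59.5
```

Run:
```python
from sim import *
p,R=cur();s=ctrl.read_state();print(w2b(p-R.apply([0,0,GD])).round(1),s["force"].round(1),s["qpos"].round(2))
W=[(33,165,38),(40,173,41),(62,191,41),(84,210,41),(106,229,41),(128,248,41),(150,267,41),(165,285,41),(170,310,41),(170,340,41)]
print([np.min([chk(*(np.array(a)+(np.array(b)-a)*f)) for f in(.25,.5,.75,1)],0).tolist() for a,b in zip(W,W[1:])])
for x,z,th in W[1:]:
    q,Q=tcp([x,-13,z],20-th);p,R=rows(p,R,q,Q,1,1)
```

```text
[ 33.8 -12.8 164.3] [ 0.3  0.1 -0.7] [-0.15  0.57  0.24  2.07 -0.86  0.33 -0.38]
[[19.4, 35.9], [20.3, 35.0], [21.0, 28.3], [21.1, 31.9], [22.5, 42.3], [33.2, 60.4], [34.2, 79.1], [40.9, 99.5], [58.2, 126.0]]
[-0.08, 3.04, 0.02, 0.0095, 0.0002, -0.0064, 1]
[-0.0, -0.0, -0.0, 0.027, 0.0, -0.0089, 1]
[-0.0, -0.0, -0.0, 0.0273, 0.0, -0.0099, 1]
[-0.0, -0.0, -0.0, 0.0273, 0.0, -0.0099, 1]
[-0.0, -0.0, -0.0, 0.0273, 0.0, -0.0099, 1]
[-0.0, -0.0, -0.0, 0.0273, -0.0, -0.0099, 1]
[-0.0, -0.0, -0.0, 0.0205, 0.0, -0.0114, 1]
[-0.0, -0.0, -0.0, 0.0136, 0.0, -0.0215, 1]
[-0.0, -0.0, -0.0, 0.0108, 0.0, -0.028, 1]
```

Request:
carry_out(
  deltas=[0,0,0,0.0132,0,-0.0048,1,0,0,0,0.0132,0,-0.0048,1,0,0,0,0,0,0,1],
)

```text
clock: 8.15
eef_pos: [607.3, 11.9, 164.2]
tool_rot: [3.14, -0.315, 0.365]
force: [-0.6, -0.2, -0.5]
width: 7.2
gripper_force: 59.5
```

```bash
cat > st.py <<'E'
from sim import *
p,R=cur();s=ctrl.read_state();g=w2b(p-R.apply([0,0,GD]));e=R.as_euler("xyz",degrees=True)
print(g.round(1),"lean",e[1].round(1),e.round(1),s["force"].round(1),s["qpos"].round(3),chk(g[0],g[2],20-e[1]))
E
python3 st.py
```

```text
[ 57.7 -12.4 182. ] lean -18.0 [179.9 -18.   20.9] [-0.6 -0.2 -0.5] [-0.222  0.57   0.322  2.003 -0.802  0.408 -0.463] [np.float64(21.2), np.float64(39.0)]
```

Request:
carry_out(
  deltas=[0,0,0,0.0134,0,-0.0046,1,0,0,0,0.0134,0,-0.0046,1,0,0,0,0.0134,0,-0.0046,1,0,0,0,0.0134,0,-0.0046,1,0,0,0,0,0,0,1],
)

```text
clock: 8.78
eef_pos: [649.4, 27.6, 198.9]
tool_rot: [3.141, -0.316, 0.364]
force: [0.3, 0.7, -0.3]
width: 7.1
gripper_force: 59.5
```

```bash
python3 st.py
```

```text
[102.7 -12.5 216.7] lean -18.1 [179.9 -18.1  20.9] [ 0.3  0.7 -0.3] [-0.315  0.582  0.433  1.866 -0.717  0.546 -0.602] [np.float64(21.7), np.float64(29.2)]
```

Request:
carry_out(
  deltas=[0,0,0,0.0134,0,-0.0046,1,0,0,0,0.0134,0,-0.0046,1,0,0,0,0.0134,0,-0.0046,1,0,0,0,0.0134,0,-0.0046,1,0,0,0,0.0134,0,-0.0048,1,0,0,0,0.0134,0,-0.0048,1,0,0,0,0,0,0,1],
)

```text
clock: 9.65
eef_pos: [712.8, 51.8, 250.5]
tool_rot: [3.141, -0.316, 0.364]
force: [0.0, -0.5, -1.1]
width: 7.2
gripper_force: 59.5
```

```bash
python3 st.py
python3 - <<'E'
from h import *
f=lambda i:cv2.resize(i[:,:,::-1],(400,400),interpolation=cv2.INTER_CUBIC)
cv2.imwrite("pics/z4.png",np.hstack([f(ctrl.get_image("top")[60:290,200:430]),f(ctrl.get_image("scene")[90:320,180:410])]))
E
```

```text
[170.6 -12.3 268.3] lean -18.1 [179.9 -18.1  20.9] [ 0.  -0.5 -1.1] [-0.386  0.621  0.528  1.639 -0.633  0.74  -0.764] [np.float64(26.1), np.float64(77.5)]
```

View pics/z4.png

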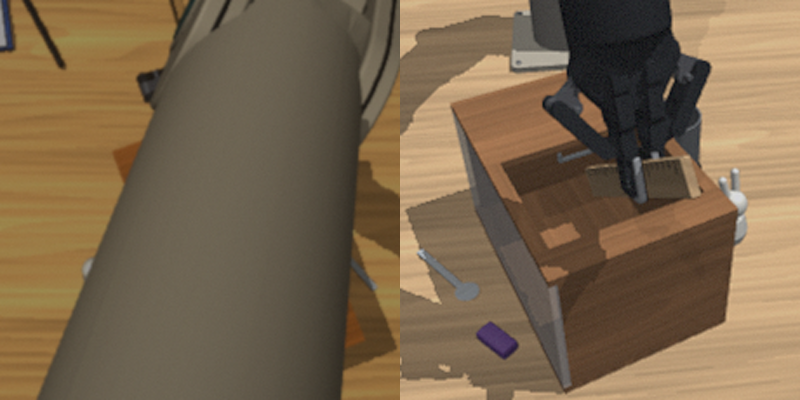

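The ruler, at (590–700,160–195) in the scene view, is at the lid level and free. Now straight up.

Request:
carry_out(
  deltas=[0,0,0,0.0062,0,-0.019,1,0,0,0,0.0062,0,-0.019,1,0,0,0,0.0062,0,-0.019,1,0,0,0,0.0062,0,-0.019,1,0,0,0,0,0,0,1,0,0,0,0,0,0,1,0,0,0,0,0,0,1,0,0,0,0,0,0,1,0,0,0,0,0,0,1,0,0,0,0,0,0,1],
)

```text
clock: 11.0
eef_pos: [711.6, 51.2, 329.4]
tool_rot: [3.142, -0.314, 0.363]
force: [-0.1, -0.1, 0.2]
width: 7.2
gripper_force: 59.5
```

```bash
python3 st.py
python3 - <<'E'
from h import *
cv2.imwrite("pics/z5.png",ctrl.get_image("scene")[:,:,::-1])
print(np.abs(ctrl.read_state()["qd"]).max())
E
```

```text
[169.2 -12.5 347.2] lean -18.0 [180.  -18.   20.8] [-0.1 -0.1  0.2] [-0.425  0.553  0.597  1.535 -0.553  0.905 -0.855] [np.float64(90.2), np.float64(155.6)]
0.0015458318755774648
```

View pics/z5.png

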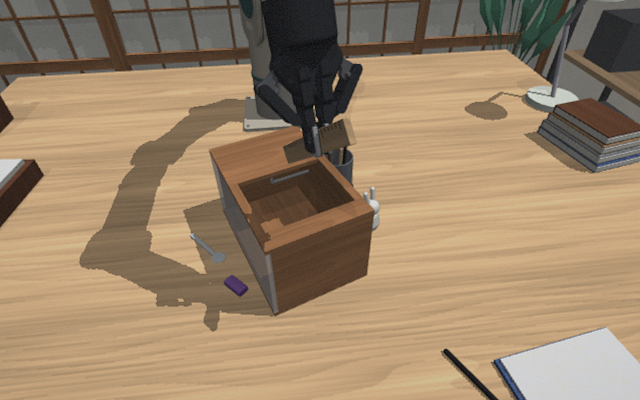

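The ruler, at (287–355,120–162), hangs clear above the empty box, and the bystanders are where they were. Its tail is at about z 250 mm, against the 200 mm needed.

```bash
python3 -c "
from cell import ctrl
print(ctrl.finish_job())"
```

```text
the job is handed in; nothing more can be done
None
```

The ruler was lifted off both hooks and brought out end first, and I handed the job in at 11 s with it held still, its lowest point by calculation about 8 cm above the box top; the four bystander objects were not touched.

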